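Tilt the board eraser under a half-drawn cover and lay it flat in its box

TASK

Put the black board eraser away in the open metal box: the opening left by the box's stuck sliding cover is shorter than the eraser, so tilt it, pass one end in under the cover, then level it so that it lies flat on the floor of the box, felt side down as it lay on the mat. Let go of it there and leave the calculator, the marker and the timer where they are.

Things in the scene. Friction and masses are not known exactly. Their poses are not given: they have to be found in the camera images.
- board_eraser: Black board eraser, a long block 46 x 150 x 29 mm (x, y, z), loose, light (under 0.15 kg), lying flat on a fixed white bench mat 2 mm thick. Origin: centre of its underside; y along its length, z up. It can be gripped across its 46 mm width.
- kit_box: Fixed metal box with a half-drawn cover, outside 150 x 205 x 66 mm (x, y, z), on the worktop. Origin: centre of its underside; z up; +y points to the covered end. Inside: x -70 to 70, y -97.5 to 97.5 mm, floor surface at z = 6 mm. Side walls 66 mm high, end wall at the open end (-y) 60 mm. Opening: full width in x, y -97.5 to 32.5 mm (130 mm); the rest is under the cover.
- cover_edge (a point): Middle of the lower edge of the box's fixed cover, on the rim of the opening: at (0, 32.5, 62) mm in the box's frame, same axes. The cover is a flat plate, z = 62 to 66 mm, from here to the +y end, full width, with a 5 mm high finger ridge on top 20 mm behind this edge.
- calculator: Flat grey desk calculator 118 x 68 x 14 mm (x, y, z), loose, on the white mat beside the eraser; not to be moved. Origin: centre of its underside.
- marker: Black-capped board marker 18 x 123 x 18 mm (x, y, z) lying on the worktop behind the work; not to be moved. Origin: centre of its underside.
- timer: Small white upright timer 24 x 66 x 62 mm (x, y, z) standing behind the mat; not to be moved. Origin: centre of its underside.

How it is judged:
At the end, for the whole second after the job is handed in: The eraser lies still inside the box, felt side down, on its floor: level within 8.5 degrees, the centre of its underside less than 14 mm above the box's underside, within 55 mm of the box's middle across and within 35 mm along (z of board_eraser in the frame of kit_box between 0 and 0.014 m and x of board_eraser in the frame of kit_box between -0.055 and 0.055 m and y of board_eraser in the frame of kit_box between -0.035 and 0.035 m and angle between board_eraser's own z axis and vertical below 0.15 rad and linear speed of board_eraser below 0.02 m/s); the robot touches nothing.
It fails at once if the calculator is moved by more than 25 mm (distance of calculator from where it was at the start of the episode above 0.025 m).
It fails at once if the marker is moved by more than 25 mm (distance of marker from where it was at the start of the episode above 0.025 m).
It fails at once if the timer is moved by more than 25 mm (distance of timer from where it was at the start of the episode above 0.025 m).
It also fails if it takes over 45 s, if anything falls off the work surface, if the arm or the gripper's body presses on something with over 40 N, if the wrist force passes 120 N, or if a joint passes its speed limit or range.

ROBOT

A 6-joint arm with a two-finger parallel gripper is mounted at the origin on a cart in front of the work surface, level with it; the furniture and walls round the work are solid. World frame = base frame: x ahead of the robot, y to its left, z up, the work surface at z = 0. Lengths are in m, angles in rad, forces in N, time in s.
With the tool pointing down it reaches from about 0.375 to 0.925 m from the base axis. Payload 5.7 kg.
Tool frame: the origin (TCP) lies at the centre of the arm's flange, where the gripper is bolted on; the fingertips stand 182 mm ahead of it and the grasp point (between the pads) lies 163 mm ahead of it; x points along the fingers, z is the direction in which the jaws open and shut, and the axes are right-handed (so a half turn about x gives the same grasp; the last joint's range is limited). The gripper opens to 88 mm and grips with 3 to 60 N. Pads are 20 mm wide; open, the fingers measure 115 mm over their backs; the gripper's body (75 mm by 178 mm) begins 61 mm behind the grasp point.
Start: joints at [1.201, 0.359, 1.51, -0, 1.272, -0.115], TCP at [0.151, 0.581, 0.405] pointing down, gripper open.
Joint ranges: [-2.97, 2.97], [-1.01, 2.36], [0.21, 2.38], [-0.96, 4.11], [0.2, 2.71], [-2.98, 2.98]. Speed limits (rad/s): [2.39, 2.39, 3.14, 3.14, 3.14, 3.14].

INTERFACE

Orientations are given as [roll, pitch, yaw] about the fixed x, y, z axes, in that order (R = Rz(yaw) Ry(pitch) Rx(roll)).
In Python, from bench import bot gives the robot as it stands.
- The arm moves only by the tool drive_tool, never from a script. Its argument "commands" is a list of rows, each an object of numbers: "rx", "ry", "rz": the turn, a rotation vector about the tool's x, y, z in degrees; "tx", "ty", "tz": the shift along the tool's x, y, z in mm; "fingers": the finger opening in mm, from 0 to 87.8. In form: [{"rx": .., "ry": .., "rz": .., "tx": .., "ty": .., "tz": .., "fingers": ..}, ...]. A call has 1 to 12 rows; each row is the pose to reach, as a shift and turn from the pose commanded when the call began, along the tool's axes at that moment; what a row does not reach only later rows make up. A row lasts 1/10 s, in which the tool goes at most 50 mm and 8.59 degrees, less where a joint would pass 70% of its speed; a pose out of reach is approached as far as the arm can. A call with a gripper value outside its range is refused whole. The fingers move at their own pace and stop on an object; "grip_force" is the grip in N (left out, the last holds). Time passes only in rows, so rows that repeat a pose let the fingers close. It gives the time, the measured TCP pose, the force and the opening at its end, in the units of the state.
- bot.state(): the state, without advancing time (a new reading comes with each control period).
- bot.capture(name): name is "scene" or "top" or "wrist"; returns the picture (480x640x3 uint8, red, green, blue); there is no depth.
- bot.get_calibration(name): a dict with "intrinsics" (3x3 intrinsics, pixels), "cam_to_world" (4x4, takes a point from camera to world coordinates). Camera axes: x right, y up, looking along -z (the intrinsics and any distortion apply to the point x, -y, -z); pixel columns grow to the right and rows downward; lengths in m; the calibration is good to about 2 mm. A picture is of the moment at which its call begins: read the wrist's pose just before it. get_calibration takes no time and is no camera call; for the wrist camera it gives the pose at the moment of the call.
- bot.close_job(): hands the job in, once; it reports no verdict.
The state is a dict: "time": time; "qpos": joint angles; "joint_velocities": joint speeds; "joint_torque": joint torques, N m; "ee_pos": TCP position; "tool_rot": TCP orientation; "contact_force": force on the tool from outside, world axes, zero at the start; "torque": the same for the moment, N m; "opening": opening from 0.0 (shut) to 1.0 (fully open).
Only numpy, scipy, OpenCV 4.12 (cv2) and the standard library are available. Lean on these libraries where they do the work, as an engineer would, in place of code of your own. Each camera call takes 0.05 s, during which the arm holds its last target.

## Working session

There is one attempt and no reset: what is moved stays moved. The work goes in short steps, Python scripts to look and compute and a tool call to move; the robot and the scene stay as the last step left them, time stands still between calls to the robot, and variables do not carry over. Pictures are saved under pics/ and viewed, and the job is handed in when it is done.

Besides the shell and the picture viewer there is one more tool, called after ">>>" as name(argument=value, ...) on one line, values as JSON. drive_tool: Moves the arm, as the interface text tells. Its arguments: {"type":"object","properties":{"commands":{"type":"array","items":{"type":"object","properties":{"rx":{"type":"number"},"ry":{"type":"number"},"rz":{"type":"number"},"tx":{"type":"number"},"ty":{"type":"number"},"tz":{"type":"number"},"fingers":{"type":"number"}}}},"grip_force":{"type":"number"}},"required":["commands"]}

```bash
mkdir -p pics; ls; python3 - <<'E'
from bench import bot
import cv2,numpy as np
for n in ["scene","top","wrist"]:
    c=bot.get_calibration(n); print(n,np.round(c["intrinsics"],1).tolist(),np.round(c["cam_to_world"],3).tolist(),[k for k in c])
    im=bot.capture(n); cv2.imwrite(f"pics/{n}0.png",im[:,:,::-1])
s=bot.state();print(s)
E
```

```text
pics
scene [[551.3, 0.0, 316.9], [0.0, 551.3, 244.1], [0.0, 0.0, 1.0]] [[0.526, 0.598, -0.604, 0.01], [-0.85, 0.388, -0.356, -0.196], [0.021, 0.701, 0.713, 0.726], [0.0, 0.0, 0.0, 1.0]] ['intrinsics', 'cam_to_world']
top [[620.4, 0.0, 314.3], [0.0, 620.4, 247.9], [0.0, 0.0, 1.0]] [[0.001, 0.996, -0.091, 0.479], [-1.0, 0.003, 0.023, 0.162], [0.023, 0.091, 0.996, 1.175], [0.0, 0.0, 0.0, 1.0]] ['intrinsics', 'cam_to_world']
wrist [[339.6, 0.0, 320.3], [0.0, 339.6, 239.2], [0.0, 0.0, 1.0]] [[0.252, -0.931, -0.264, 0.079], [0.968, 0.242, 0.07, 0.599], [-0.001, -0.273, 0.962, 0.384], [0.0, 0.0, 0.0, 1.0]] ['intrinsics', 'cam_to_world']
{'time': 0.15, 'qpos': array([ 1.20091692e+00,  3.59356094e-01,  1.51116347e+00, -1.20436285e-05,
        1.27249940e+00, -1.15077167e-01]), 'joint_velocities': array([-3.29144930e-06, -1.05062543e-03, -3.40467393e-03, -1.65019421e-03,
        6.09039540e-04, -5.36186103e-04]), 'joint_torque': array([ 5.96006630e-04, -5.15754247e+01, -2.71011579e+01,  6.75741700e-02,
        3.04841890e-02, -5.95035317e-05]), 'ee_pos': array([0.15113218, 0.58037958, 0.40400041]), 'tool_rot': array([ 3.0345828 ,  1.56936997, -1.93260488]), 'contact_force': array([ 0.00918396, -0.60230077, -0.17626885]), 'torque': array([-0.03728971, -0.03529184,  0.00751776]), 'opening': 1.0014230888146127}
```

View pics/top0.png

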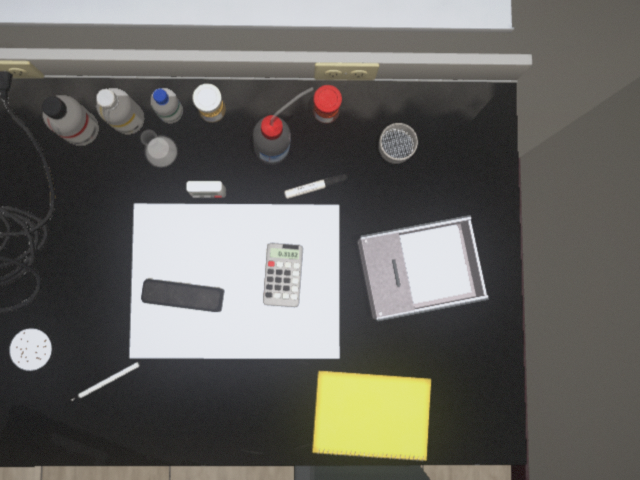

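View pics/scene0.png

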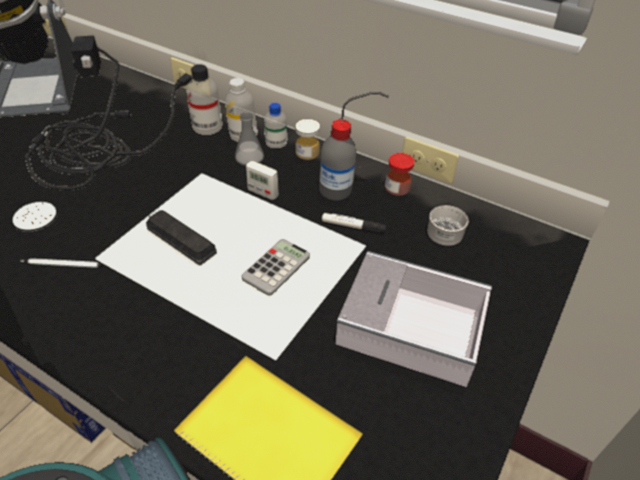

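View pics/wrist0.png

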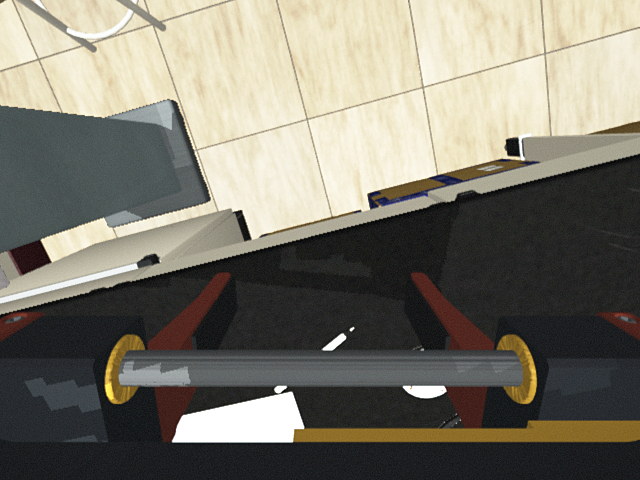

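The top view shows the eraser at about (182,295), the calculator at (283,275) and the box with its cover on the left (+y world), centred at about (423,268). Next I'll measure contours.

```bash
cat > h.py <<'E'
import numpy as np,cv2
from bench import bot
def ray(c,uv,z):
    K=np.array(c["intrinsics"]);T=np.array(c["cam_to_world"])
    d=np.linalg.solve(K,np.array([uv[0],uv[1],1.0])); d=T[:3,:3]@np.array([d[0],-d[1],-d[2]]);o=T[:3,3]
    return o+d*(z-o[2])/d[2]
def proj(c,p):
    K=np.array(c["intrinsics"]);T=np.array(c["cam_to_world"])
    q=T[:3,:3].T@(np.asarray(p)-T[:3,3]); q=np.array([q[0],-q[1],-q[2]]); q=K@q; return q[:2]/q[2]
E
python3 - <<'E'
from h import *
c=bot.get_calibration("top");im=cv2.imread("pics/top0.png")
g=cv2.cvtColor(im,cv2.COLOR_BGR2GRAY)
roi=np.zeros_like(g);roi[265:325,134:235]=1
m=((g<110)*roi).astype(np.uint8)*255
cs,_=cv2.findContours(m,cv2.RETR_EXTERNAL,cv2.CHAIN_APPROX_NONE)
k=max(cs,key=cv2.contourArea);r=cv2.minAreaRect(k);print(r)
P=np.array([ray(c,p,0.031) for p in cv2.boxPoints(r)]);print(P.round(4),np.linalg.norm(P-np.roll(P,-1,0),axis=1).round(4),P.mean(0))
cr=im[205:330,345:500];cv2.imwrite("pics/box.png",cv2.resize(cr,None,fx=5,fy=4.8*0+5,interpolation=cv2.INTER_CUBIC)[:600])
cr=im[265:325,134:235];cv2.imwrite("pics/er.png",cv2.resize(cr,None,fx=7,fy=7,interpolation=cv2.INTER_CUBIC))
sc=cv2.imread("pics/scene0.png")[245:385,330:500];cv2.imwrite("pics/boxs.png",cv2.resize(sc,None,fx=4,fy=4,interpolation=cv2.INTER_CUBIC))
E
```

```text
((181.88087463378906, 295.1163330078125), (80.56451416015625, 23.868196487426758), 7.523819446563721)
[[0.4842 0.4527 0.031 ]
 [0.5274 0.4481 0.031 ]
 [0.5083 0.302  0.031 ]
 [0.4651 0.3071 0.031 ]] [0.0434 0.1473 0.0435 0.1468] [0.49625114 0.37748675 0.031     ]
```

View pics/box.png

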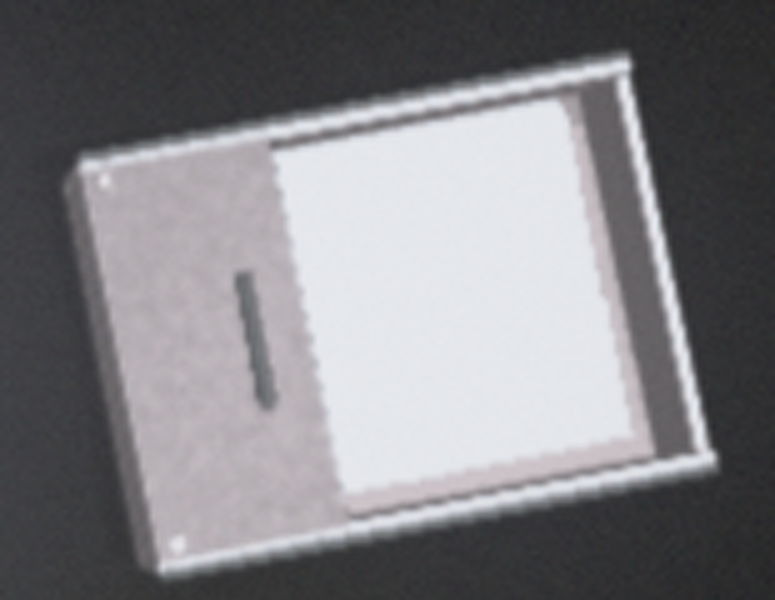

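View pics/er.png

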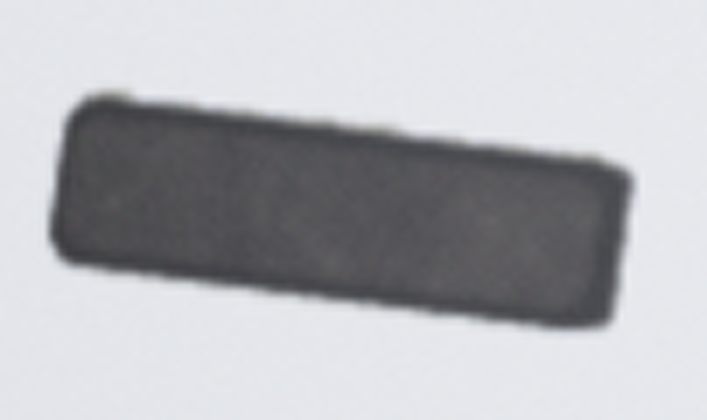

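View pics/boxs.png

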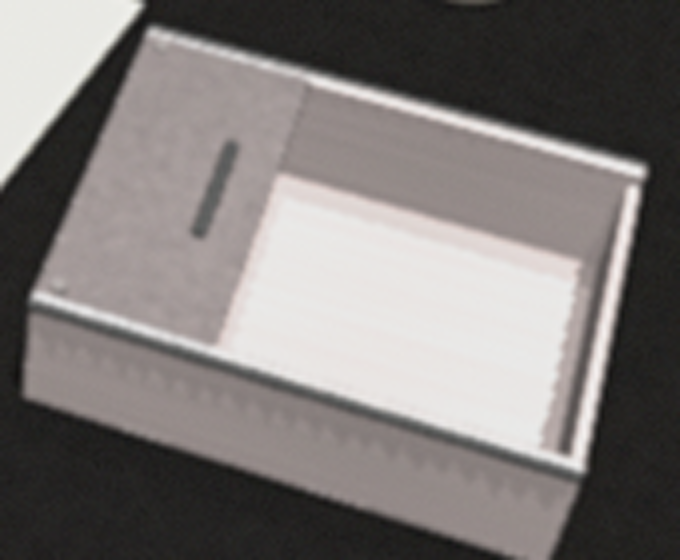

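```bash
python3 - <<'E'
from h import *
c=bot.get_calibration("top")
f=lambda x,y:(345+(x+.5)/5-.5,205+(y+.5)/5-.5)
A=[ray(c,f(*p),0.066) for p in [(82,160),(160,574),(716,464),(630,56)]]
A=np.array(A);print(A.round(4),np.linalg.norm(A-np.roll(A,-1,0),axis=1).round(4),A.mean(0).round(4))
ey=(A[0]+A[1]-A[2]-A[3]);print("yaw of +y",np.degrees(np.arctan2(ey[1],ey[0])))
ex=(A[2]+A[1]-A[0]-A[3]);print("yaw of ±x",np.degrees(np.arctan2(ex[1],ex[0])))
ed=[ray(c,f(*p),0.066) for p in [(272,145),(342,518)]];print("edge",np.round(ed,4))
# scene
c=bot.get_calibration("scene")
f=lambda x,y:(330+(x+.5)/4-.5,245+(y+.5)/4-.5)
B=np.array([ray(c,f(*p),0.066) for p in [(148,30),(32,302),(584,472),(646,168)]]);print(B.round(4),B.mean(0),np.linalg.norm(B-np.roll(B,-1,0),axis=1).round(4))
# eraser in scene
im=cv2.imread("pics/scene0.png")[200:275,130:230];cv2.imwrite("pics/ers.png",cv2.resize(im,None,fx=7,fy=7,interpolation=cv2.INTER_CUBIC))
E
```

```text
[[ 0.6012  0.052   0.066 ]
 [ 0.453   0.0251  0.066 ]
 [ 0.4923 -0.1752  0.066 ]
 [ 0.6398 -0.1475  0.066 ]] [0.1506 0.2041 0.1501 0.2032] [ 0.5466 -0.0614  0.066 ]
yaw of +y 101.02741110974262
yaw of ±x -169.51861475862134
edge [[ 0.6069 -0.0167  0.066 ]
 [ 0.4729 -0.0403  0.066 ]]
[[ 0.5989  0.0549  0.066 ]
 [ 0.4522  0.0252  0.066 ]
 [ 0.4929 -0.1744  0.066 ]
 [ 0.6393 -0.1459  0.066 ]] [ 0.54583043 -0.06005077  0.066     ] [0.1497 0.2037 0.1491 0.2048]
```

View pics/ers.png

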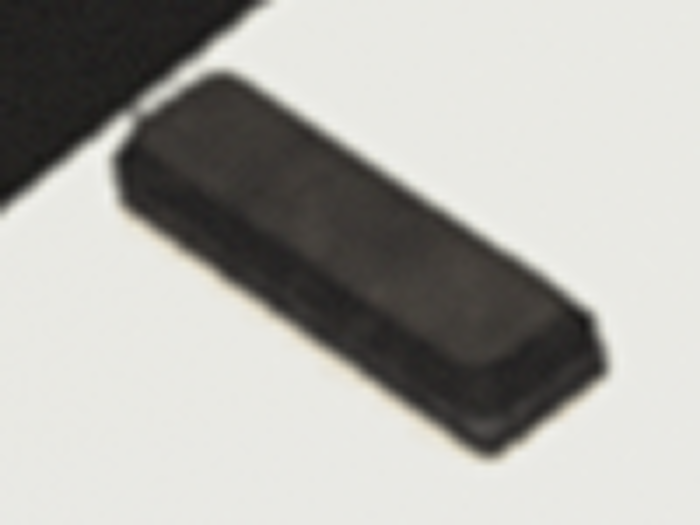

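```bash
cat >> h.py <<'E'
from scipy.spatial.transform import Rotation as Ro
def cur():
    s=bot.state(); return np.array(s["ee_pos"]),Ro.from_euler("xyz",s["tool_rot"]).as_matrix(),s
def delta(p,R,p1,R1):
    return (R.T@(p1-p)*1000).round(1),np.degrees(Ro.from_matrix(R.T@R1).as_rotvec()).round(2)
def toolR(ydir,down=(0,0,-1)):
    x=np.array(down,float);x/=np.linalg.norm(x);y=np.array(ydir,float);y-=x*(x@y);y/=np.linalg.norm(y)
    return np.stack([x,y,np.cross(x,y)],1)
th=np.radians(10.75); bx=np.array([np.cos(th),np.sin(th),0]);by=np.array([-np.sin(th),np.cos(th),0]);bc=np.array([.546,-.061,0])
ea=np.radians(82.5); ey=np.array([np.cos(ea),np.sin(ea),0]); ec=np.array([.4965,.379,.002])
E
python3 - <<'E'
from h import *
p,R,s=cur();print(R.round(3))
for sg in (1,-1):
    R1=toolR(sg*ey)
    g=ec-0.015*ey
    p1=np.array([g[0],g[1],.187]); print(sg,p1,delta(p,R,p1,R1),delta(p,R,p1+[0,0,.1],R1))
E
```

```text
[[-0.001 -0.968  0.252]
 [-0.001  0.252  0.968]
 [-1.     0.    -0.001]]
1 [0.49454211 0.36412833 0.187     ] (array([ 217.1, -386.9, -122.4]), array([ 8.29e+01, -7.00e-02,  5.00e-02])) (array([ 117.1, -386.8, -122.5]), array([ 8.29e+01, -7.00e-02,  5.00e-02]))
-1 [0.49454211 0.36412833 0.187     ] (array([ 217.1, -386.9, -122.4]), array([-9.71e+01, -5.00e-02, -8.00e-02])) (array([ 117.1, -386.8, -122.5]), array([-9.71e+01, -5.00e-02, -8.00e-02]))
```

>>> drive_tool(commands=[{"tx": 10,"ty": -40,"tz": -12,"rx": 8,"fingers": 70},{"tx": 20,"ty": -80,"tz": -25,"rx": 16,"fingers": 70},{"tx": 32,"ty": -120,"tz": -38,"rx": 24,"fingers": 70},{"tx": 44,"ty": -160,"tz": -51,"rx": 32,"fingers": 70},{"tx": 56,"ty": -200,"tz": -64,"rx": 40,"fingers": 70},{"tx": 68,"ty": -240,"tz": -76,"rx": 48,"fingers": 70},{"tx": 80,"ty": -280,"tz": -89,"rx": 56,"fingers": 70},{"tx": 92,"ty": -320,"tz": -101,"rx": 64,"fingers": 70},{"tx": 105,"ty": -355,"tz": -112,"rx": 72,"fingers": 70},{"tx": 117,"ty": -387,"tz": -122.4,"rx": 80,"fingers": 70},{"tx": 117,"ty": -387,"tz": -122.4,"rx": 82.9,"fingers": 70},{"tx": 117,"ty": -387,"tz": -122.4,"rx": 82.9,"fingers": 70}], grip_force=30)

```text
validation failed for argument at $.co...
```

```bash
python3 - <<'E'
from h import *
p,R,s=cur();print(p.round(4),s["qpos"].round(3),s["time"],s["contact_force"].round(2))
g=ec-0.015*ey
print(delta(p,R,np.array([g[0],g[1],.187]),toolR(ey)))
im=bot.capture("wrist");cv2.imwrite("pics/w1.png",im[:,:,::-1])
im=bot.capture("top");cv2.imwrite("pics/t1.png",im[:,:,::-1])
E
```

```text
[0.1511 0.5804 0.404 ] [ 1.201  0.359  1.511 -0.     1.272 -0.115] 0.15 [ 0.01 -0.6  -0.18]
(array([ 217.1, -386.9, -122.4]), array([ 8.29e+01, -7.00e-02,  5.00e-02]))
```

View pics/w1.png

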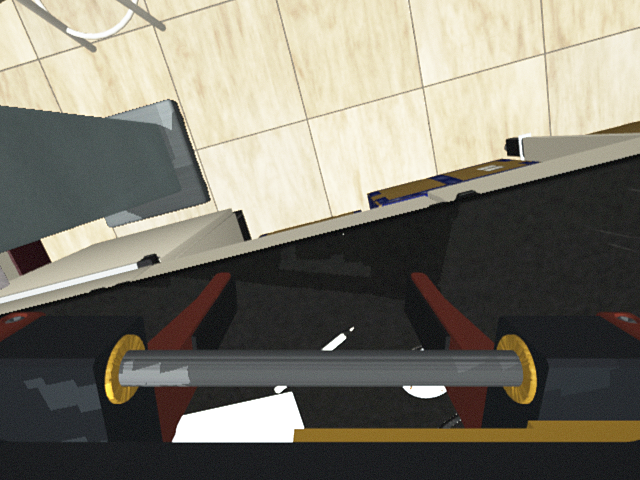

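The arm did not move because the call was refused. I'll resend it with every field filled in.

>>> drive_tool(commands=[{"rx": 8,"ry": 0,"rz": 0,"tx": 10,"ty": -40,"tz": -12,"fingers": 70},{"rx": 16,"ry": 0,"rz": 0,"tx": 20,"ty": -80,"tz": -25,"fingers": 70},{"rx": 24,"ry": 0,"rz": 0,"tx": 32,"ty": -120,"tz": -38,"fingers": 70},{"rx": 32,"ry": 0,"rz": 0,"tx": 44,"ty": -160,"tz": -51,"fingers": 70},{"rx": 40,"ry": 0,"rz": 0,"tx": 56,"ty": -200,"tz": -64,"fingers": 70},{"rx": 48,"ry": 0,"rz": 0,"tx": 68,"ty": -240,"tz": -76,"fingers": 70},{"rx": 56,"ry": 0,"rz": 0,"tx": 80,"ty": -280,"tz": -89,"fingers": 70},{"rx": 64,"ry": 0,"rz": 0,"tx": 92,"ty": -320,"tz": -101,"fingers": 70},{"rx": 72,"ry": 0,"rz": 0,"tx": 105,"ty": -355,"tz": -112,"fingers": 70},{"rx": 80,"ry": 0,"rz": 0,"tx": 117,"ty": -387,"tz": -122,"fingers": 70},{"rx": 83,"ry": 0,"rz": 0,"tx": 117,"ty": -387,"tz": -122,"fingers": 70},{"rx": 83,"ry": 0,"rz": 0,"tx": 117,"ty": -387,"tz": -122,"fingers": 70}], grip_force=30)

```text
time: 1.45
ee_pos: [0.4958, 0.3641, 0.2869]
tool_rot: [-2.509, 1.57, -2.644]
contact_force: [0.4, -0.0, 0.6]
opening: 0.799
```

```bash
python3 - <<'E'
from h import *
p,R,s=cur();print(p.round(4),s["qpos"].round(3),s["time"],s["contact_force"].round(2),s["opening"])
g=ec-0.015*ey
print(delta(p,R,np.array([g[0],g[1],.187]),toolR(ey)))
im=bot.capture("wrist");cv2.imwrite("pics/w2.png",im[:,:,::-1])
im=bot.capture("top");cv2.imwrite("pics/t2.png",im[:,:,::-1])
E
```

```text
[0.4958 0.3641 0.2869] [0.521 0.502 1.599 0.    1.042 0.656] 1.45 [ 0.41 -0.05  0.61] 0.799022490180553
(array([99.9, -0.1, -1.1]), array([-0.23, -0.06,  0.04]))
```

View pics/w2.png

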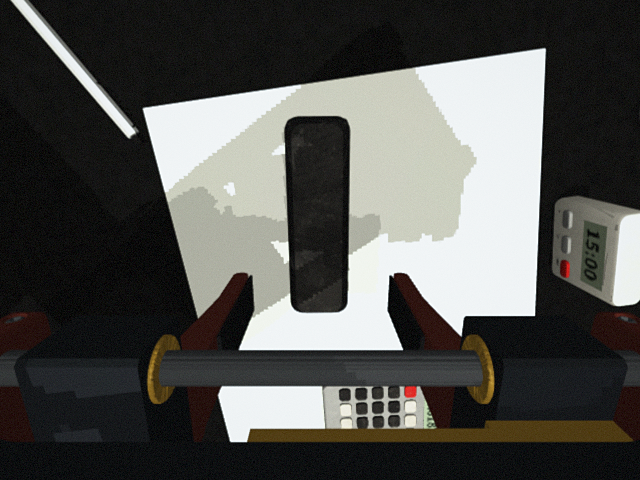

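The eraser sits centred between the fingers (column 318, against a finger midpoint of about 319) and square to them. I'll check its length position from the wrist rays.

```bash
python3 - <<'E'
from h import *
c=bot.get_calibration("wrist")
for uv,z in [((318,116),.002),((318,116),.031),((318,312),.031),((287,215),.031),((349,215),.031)]: print(uv,z,ray(c,uv,z).round(4))
print(ec+.075*ey,ec-.075*ey)
E
```

```text
(318, 116) 0.002 [0.5059 0.4582 0.002 ]
(318, 116) 0.031 [0.5058 0.4562 0.031 ]
(318, 312) 0.031 [0.4869 0.3148 0.031 ]
(287, 215) 0.031 [0.4752 0.3933 0.031 ]
(349, 215) 0.031 [0.5189 0.3876 0.031 ]
[0.50628946 0.45335836 0.002     ] [0.48671054 0.30464164 0.002     ]
```

>>> drive_tool(commands=[{"rx": 0,"ry": 0,"rz": 0,"tx": 30,"ty": 0,"tz": -1,"fingers": 70},{"rx": 0,"ry": 0,"rz": 0,"tx": 60,"ty": 0,"tz": -1,"fingers": 70},{"rx": 0,"ry": 0,"rz": 0,"tx": 85,"ty": 0,"tz": -1,"fingers": 70},{"rx": 0,"ry": 0,"rz": 0,"tx": 99,"ty": 0,"tz": -1,"fingers": 70},{"rx": 0,"ry": 0,"rz": 0,"tx": 100,"ty": 0,"tz": -1,"fingers": 70},{"rx": 0,"ry": 0,"rz": 0,"tx": 100,"ty": 0,"tz": -1,"fingers": 40},{"rx": 0,"ry": 0,"rz": 0,"tx": 100,"ty": 0,"tz": -1,"fingers": 40},{"rx": 0,"ry": 0,"rz": 0,"tx": 100,"ty": 0,"tz": -1,"fingers": 40},{"rx": 0,"ry": 0,"rz": 0,"tx": 100,"ty": 0,"tz": -1,"fingers": 40},{"rx": 0,"ry": 0,"rz": 0,"tx": 100,"ty": 0,"tz": -1,"fingers": 40}], grip_force=30)

```text
time: 2.55
ee_pos: [0.4945, 0.3654, 0.1888]
tool_rot: [0.686, 1.569, 0.553]
contact_force: [-0.0, -0.4, 6.8]
opening: 0.522
```

>>> drive_tool(commands=[{"rx": 0,"ry": 0,"rz": 0,"tx": -10,"ty": 0,"tz": 0,"fingers": 40},{"rx": 0,"ry": 0,"rz": 0,"tx": -40,"ty": 0,"tz": 0,"fingers": 40},{"rx": 0,"ry": 0,"rz": 0,"tx": -80,"ty": 0,"tz": 0,"fingers": 40},{"rx": 0,"ry": 0,"rz": 0,"tx": -125,"ty": 0,"tz": 0,"fingers": 40},{"rx": 0,"ry": 0,"rz": 0,"tx": -165,"ty": 0,"tz": 0,"fingers": 40},{"rx": 0,"ry": 0,"rz": 0,"tx": -165,"ty": 0,"tz": 0,"fingers": 40},{"rx": 0,"ry": 0,"rz": 0,"tx": -165,"ty": 0,"tz": 0,"fingers": 40}], grip_force=30)

```text
time: 3.25
ee_pos: [0.494, 0.3651, 0.354]
tool_rot: [0.605, 1.568, 0.473]
contact_force: [-0.8, -0.4, -1.9]
opening: 0.524
```

```bash
python3 - <<'E'
from h import *
p,R,s=cur();print(p.round(4),s["qpos"].round(3),s["time"],s["contact_force"].round(2),s["opening"])
for n in ("wrist","scene"):
    im=bot.capture(n);cv2.imwrite(f"pics/{n}3.png",im[:,:,::-1])
E
```

```text
[0.494  0.3651 0.354 ] [ 0.524  0.426  1.538 -0.     1.175  0.657] 3.25 [-0.77 -0.35 -1.93] 0.5236740440791258
```

View pics/scene3.png

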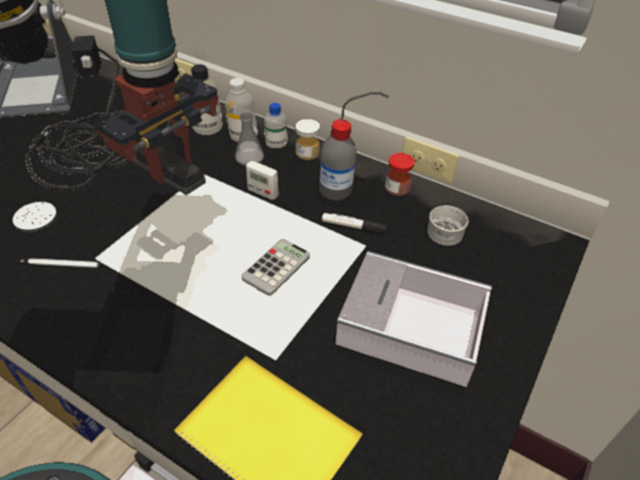

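View pics/wrist3.png

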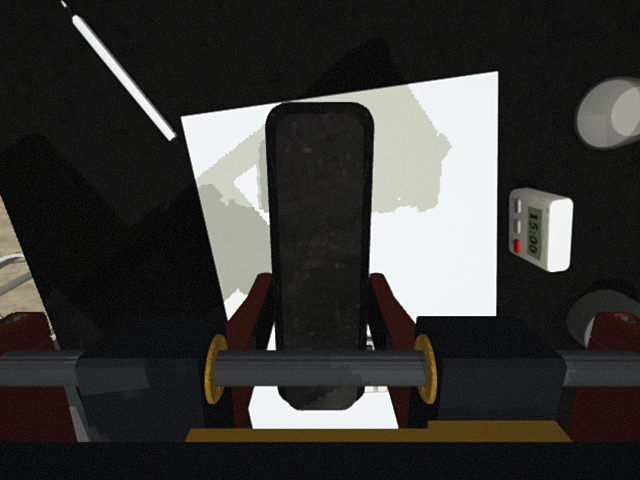

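The eraser is held (opening 46 mm). I'll get its position in the tool frame from the wrist picture: far end at row 102, near end at row 408.

```bash
python3 - <<'E'
from h import *
p,R,s=cur();c=bot.get_calibration("wrist");K=np.array(c["intrinsics"]);T=np.array(c["cam_to_world"])
for uv in [(320,102),(320,113),(320,408),(320,400),(265,200),(372,200)]:
  d=np.linalg.solve(K,[uv[0],uv[1],1.]);d=R.T@(T[:3,:3]@np.array([d[0],-d[1],-d[2]]));o=R.T@(T[:3,3]-p)
  print(uv,[(o+d*(x-o[0])/d[0]).round(4)[1:].tolist() for x in (.158,.170,.187)])
print(o)
E
```

```text
(320, 102) [[0.0898, 0.0006], [0.0911, 0.0006], [0.0929, 0.0006]]
(320, 113) [[0.0858, 0.0006], [0.0868, 0.0006], [0.0881, 0.0006]]
(320, 408) [[-0.0509, 0.0006], [-0.0618, 0.0006], [-0.0773, 0.0006]]
(320, 400) [[-0.0462, 0.0006], [-0.0567, 0.0006], [-0.0716, 0.0006]]
(265, 200) [[0.0523, -0.0219], [0.0503, -0.0239], [0.0476, -0.0267]]
(372, 200) [[0.0523, 0.0219], [0.0503, 0.0238], [0.0476, 0.0264]]
[0.01965504 0.07487029 0.00083978]
```

```bash
cat >> h.py <<'E'
TIP=.0905; UND=.1868
def tcp(yt,zt,phi):
    f=np.radians(phi); y=np.cos(f)*by-np.sin(f)*np.array([0,0,1]); R=toolR(y,-(np.sin(f)*by+np.cos(f)*np.array([0,0,1])))
    tip=bc+by*yt+np.array([0,0,zt]); return tip-TIP*R[:,1]-UND*R[:,0],R
E
python3 - <<'E'
from h import *
p,R,s=cur()
p1,R1=tcp(.012,.120,20);print(p1,R1.round(3));print(delta(p,R,p1,R1))
E
```

```text
[ 0.54770722 -0.06999219  0.3264874 ] [[ 0.064 -0.175  0.982]
 [-0.336  0.923  0.187]
 [-0.94  -0.342 -0.   ]]
(array([  25.4, -423.6,  111.5]), array([-18.14,  -3.34, -19.75]))
```

>>> drive_tool(commands=[{"rx": -1,"ry": 0,"rz": -1,"tx": 1,"ty": -20,"tz": 5,"fingers": 40},{"rx": -3,"ry": -0.6,"rz": -3,"tx": 2,"ty": -60,"tz": 16,"fingers": 40},{"rx": -5,"ry": -1,"rz": -5,"tx": 4,"ty": -105,"tz": 28,"fingers": 40},{"rx": -7,"ry": -1.3,"rz": -7.5,"tx": 6,"ty": -150,"tz": 39,"fingers": 40},{"rx": -9,"ry": -1.7,"rz": -10,"tx": 8,"ty": -195,"tz": 51,"fingers": 40},{"rx": -11,"ry": -2,"rz": -12,"tx": 10,"ty": -240,"tz": 63,"fingers": 40},{"rx": -13,"ry": -2.4,"rz": -14,"tx": 12,"ty": -285,"tz": 75,"fingers": 40},{"rx": -15,"ry": -2.8,"rz": -16.5,"tx": 16,"ty": -330,"tz": 87,"fingers": 40},{"rx": -16.5,"ry": -3,"rz": -18,"tx": 19,"ty": -370,"tz": 97,"fingers": 40},{"rx": -17.5,"ry": -3.2,"rz": -19,"tx": 22,"ty": -405,"tz": 107,"fingers": 40},{"rx": -18.1,"ry": -3.3,"rz": -19.8,"tx": 25,"ty": -424,"tz": 111,"fingers": 40},{"rx": -18.1,"ry": -3.3,"rz": -19.8,"tx": 25,"ty": -424,"tz": 111,"fingers": 40}], grip_force=30)

```text
time: 4.55
ee_pos: [0.547, -0.0719, 0.3253]
tool_rot: [-1.579, 1.223, -1.394]
contact_force: [-0.7, 0.4, -1.5]
opening: 0.522
```

```bash
python3 - <<'E'
from h import *
p,R,s=cur();print(p.round(4),s["qpos"].round(3),s["time"],s["contact_force"].round(2),s["opening"])
print(delta(p,R,*tcp(.012,.120,20)));print(delta(p,R,*tcp(.012,.0305,20)));
for n in ("scene","wrist"):
    im=bot.capture(n);cv2.imwrite(f"pics/{n}4.png",im[:,:,::-1])
E
```

```text
[ 0.547  -0.0719  0.3253] [-0.138  0.37   1.755 -0.411  0.946 -0.092] 4.55 [-0.73  0.39 -1.48] 0.5223026687877658
(array([-1.7,  1.2,  1. ]), array([-0.14, -0.21, -0.06]))
(array([82.4, 31.8,  1.3]), array([-0.14, -0.21, -0.06]))
```

View pics/scene4.png

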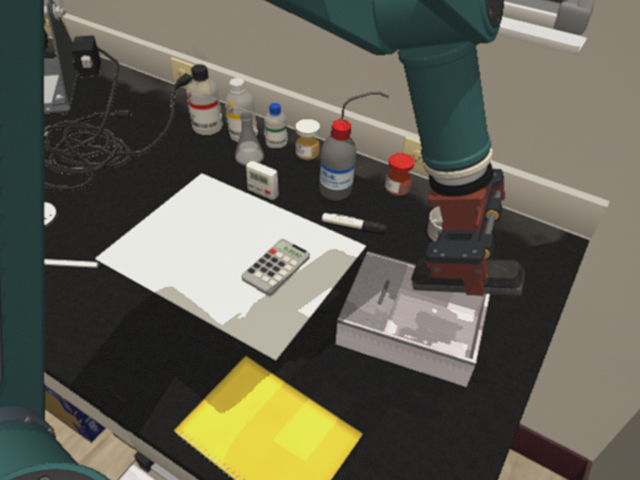

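View pics/wrist4.png

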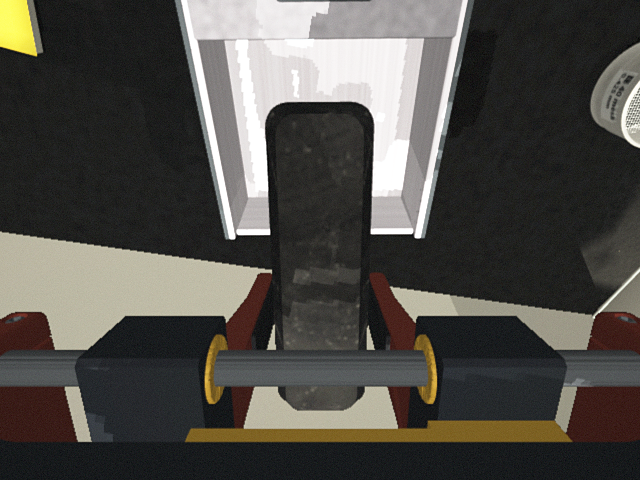

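The grip is unchanged (rows 102 and 408). The cover edge is at row 38 and the box's midline is at about column 326. I'll check the cover edge and end wall by rays.

```bash
python3 - <<'E'
from h import *
c=bot.get_calibration("wrist")
for n,uv,z in [("coverL",(230,40),.066),("coverR",(425,37),.066),("end mid",(326,233),.060),("cornerL",(230,238),.066),("cornerR",(421,236),.066)]:
    q=ray(c,uv,z)-bc; print(n,(q@bx*1000).round(1),(q@by*1000).round(1))
p,R,s=cur()
print(delta(p,R,*tcp(.012,.0305,20)))
E
```

```text
coverL -49.8 34.5
coverR 57.4 35.7
end mid 4.2 -99.1
cornerL -70.9 -99.7
cornerR 78.0 -97.9
(array([83.9, 29.9,  0.6]), array([-0.09, -0.11, -0.12]))
```

>>> drive_tool(commands=[{"rx": 0,"ry": 0,"rz": 0,"tx": 21,"ty": 7.5,"tz": 2,"fingers": 40},{"rx": 0,"ry": 0,"rz": 0,"tx": 42,"ty": 15,"tz": 2,"fingers": 40},{"rx": 0,"ry": 0,"rz": 0,"tx": 63,"ty": 22.5,"tz": 2,"fingers": 40},{"rx": 0,"ry": 0,"rz": 0,"tx": 78,"ty": 28,"tz": 2,"fingers": 40},{"rx": 0,"ry": 0,"rz": 0,"tx": 84,"ty": 30,"tz": 2,"fingers": 40},{"rx": 0,"ry": 0,"rz": 0,"tx": 84,"ty": 30,"tz": 2,"fingers": 40},{"rx": 0,"ry": 0,"rz": 0,"tx": 84,"ty": 30,"tz": 2,"fingers": 40}], grip_force=30)

```text
time: 5.35
ee_pos: [0.5504, -0.0694, 0.2389]
tool_rot: [-1.564, 1.222, -1.377]
contact_force: [0.5, -0.3, -0.7]
opening: 0.52
```

```bash
python3 - <<'E'
from h import *
p,R,s=cur();print(p.round(4),s["qpos"].round(3),s["time"],s["contact_force"].round(2),s["opening"])
for a in [(.012,.0305,20),(.070,.0095,20),(.072,.0095,14),(.074,.0095,7),(.075,.009,0)]: print(a,delta(p,R,*tcp(*a)))
for n in ("scene","wrist"):
    im=bot.capture(n);cv2.imwrite(f"pics/{n}5.png",im[:,:,::-1])
E
```

```text
[ 0.5504 -0.0694  0.2389] [-0.133  0.497  1.822 -0.486  0.767  0.023] 5.35 [ 0.53 -0.33 -0.73] 0.520341126531962
(0.012, 0.0305, 20) (array([ 1.8,  0.6, -2.8]), array([-0.04,  0.12, -0.  ]))
(0.07, 0.0095, 20) (array([ 1.7, 62.2, -2.8]), array([-0.04,  0.12, -0.  ]))
(0.072, 0.0095, 14) (array([11.5, 45.1, -2.9]), array([-0.04,  0.12,  6.  ]))
(0.074, 0.0095, 7) (array([25.5, 26.3, -2.9]), array([-0.03,  0.12, 13.  ]))
(0.075, 0.009, 0) (array([42.7,  8.7, -2.9]), array([-0.02,  0.13, 20.  ]))
```

View pics/scene5.png

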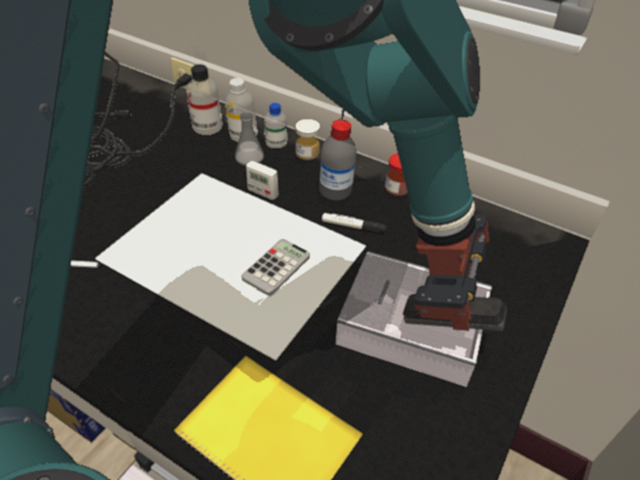

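View pics/wrist5.png

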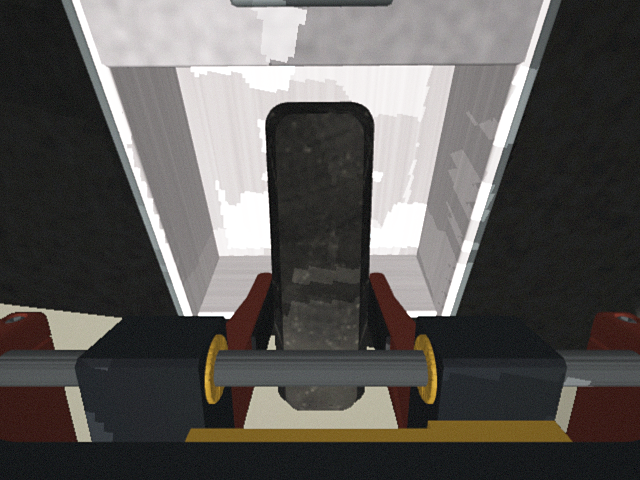

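The tip is clear of the cover edge (eraser end at row 102, edge at row 65) and the eraser is centred in the box. Next I'll slide it in along its own axis.

>>> drive_tool(commands=[{"rx": 0,"ry": 0,"rz": 0,"tx": 1,"ty": 10,"tz": 0,"fingers": 40},{"rx": 0,"ry": 0,"rz": 0,"tx": 1,"ty": 22,"tz": 0,"fingers": 40},{"rx": 0,"ry": 0,"rz": 0,"tx": 1,"ty": 34,"tz": 0,"fingers": 40},{"rx": 0,"ry": 0,"rz": 0,"tx": 1,"ty": 46,"tz": 0,"fingers": 40},{"rx": 0,"ry": 0,"rz": 0,"tx": 1,"ty": 56,"tz": 0,"fingers": 40},{"rx": 0,"ry": 0,"rz": 0,"tx": 1,"ty": 61,"tz": 0,"fingers": 40},{"rx": 0,"ry": 0,"rz": 0,"tx": 1,"ty": 61,"tz": 0,"fingers": 40}], grip_force=30)

```text
time: 6.15
ee_pos: [0.5394, -0.0131, 0.2163]
tool_rot: [-1.568, 1.222, -1.38]
contact_force: [0.7, 0.2, -1.2]
opening: 0.524
```

```bash
python3 - <<'E'
from h import *
p,R,s=cur();print(p.round(4),s["qpos"].round(3),s["time"],s["contact_force"].round(2),s["opening"])
for a in [(.070,.0095,20),(.072,.0095,15),(.073,.0095,10),(.074,.0095,5),(.075,.009,0)]: print(a,delta(p,R,*tcp(*a)))
for n in ("scene","wrist"):
    im=bot.capture(n);cv2.imwrite(f"pics/{n}6.png",im[:,:,::-1])
E
```

```text
[ 0.5394 -0.0131  0.2163] [-0.029  0.526  1.854 -0.511  0.75   0.159] 6.15 [ 0.68  0.23 -1.2 ] 0.5239892302559702
(0.07, 0.0095, 20) (array([ 0.1,  0.6, -2.4]), array([ 0.01,  0.06, -0.02]))
(0.072, 0.0095, 15) (array([  8. , -13.4,  -2.4]), array([0.01, 0.06, 4.98]))
(0.073, 0.0095, 10) (array([ 17.6, -27.6,  -2.5]), array([0.01, 0.06, 9.98]))
(0.074, 0.0095, 5) (array([ 28.5, -40.9,  -2.5]), array([1.000e-02, 6.000e-02, 1.498e+01]))
(0.075, 0.009, 0) (array([ 41.1, -52.9,  -2.5]), array([ 0.02,  0.06, 19.98]))
```

View pics/scene6.png

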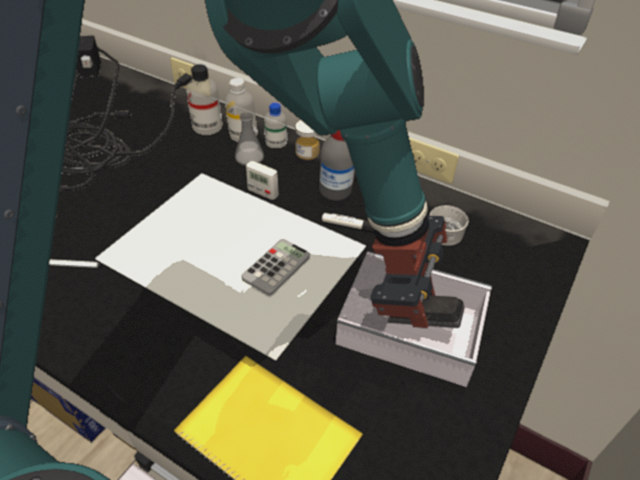

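View pics/wrist6.png

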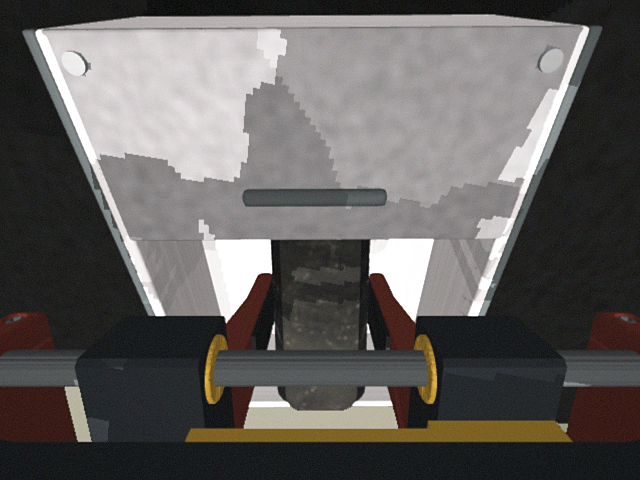

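The tip is under the cover (edge at row 240) with no contact force. Now I'll level it.

>>> drive_tool(commands=[{"rx": 0,"ry": 0,"rz": 2.5,"tx": 4,"ty": -6.5,"tz": 0,"fingers": 40},{"rx": 0,"ry": 0,"rz": 5,"tx": 8,"ty": -13.5,"tz": 0,"fingers": 40},{"rx": 0,"ry": 0,"rz": 7.5,"tx": 12.5,"ty": -20.5,"tz": 0,"fingers": 40},{"rx": 0,"ry": 0,"rz": 10,"tx": 17.5,"ty": -27.5,"tz": 0,"fingers": 40},{"rx": 0,"ry": 0,"rz": 12.5,"tx": 23,"ty": -34.5,"tz": 0,"fingers": 40},{"rx": 0,"ry": 0,"rz": 15,"tx": 28.5,"ty": -41,"tz": 0,"fingers": 40},{"rx": 0,"ry": 0,"rz": 17.5,"tx": 34.5,"ty": -47,"tz": 0,"fingers": 40},{"rx": 0,"ry": 0,"rz": 20,"tx": 41,"ty": -53,"tz": 0,"fingers": 40},{"rx": 0,"ry": 0,"rz": 20,"tx": 41,"ty": -53,"tz": 0,"fingers": 40},{"rx": 0,"ry": 0,"rz": 20,"tx": 41,"ty": -53,"tz": 0,"fingers": 40}], grip_force=30)

```text
time: 7.25
ee_pos: [0.5515, -0.0772, 0.1963]
tool_rot: [-0.523, 1.569, -0.338]
contact_force: [-0.7, -0.2, -0.2]
opening: 0.521
```

```bash
python3 - <<'E'
from h import *
p,R,s=cur();print(p.round(4),s["qpos"].round(3),s["time"],s["contact_force"].round(2),s["opening"])
for a in [(.075,.0095,0),(.075,.006,0)]: print(a,delta(p,R,*tcp(*a)))
for n in ("scene","wrist"):
    im=bot.capture(n);cv2.imwrite(f"pics/{n}7.png",im[:,:,::-1])
E
```

```text
[ 0.5515 -0.0772  0.1963] [-0.263  0.564  1.797 -0.     0.778 -0.448] 7.25 [-0.66 -0.16 -0.24] 0.5208470966555203
(0.075, 0.0095, 0) (array([ 0. ,  1.5, -2.4]), array([-0.12,  0.1 ,  0.06]))
(0.075, 0.006, 0) (array([ 3.5,  1.5, -2.4]), array([-0.12,  0.1 ,  0.06]))
```

View pics/scene7.png

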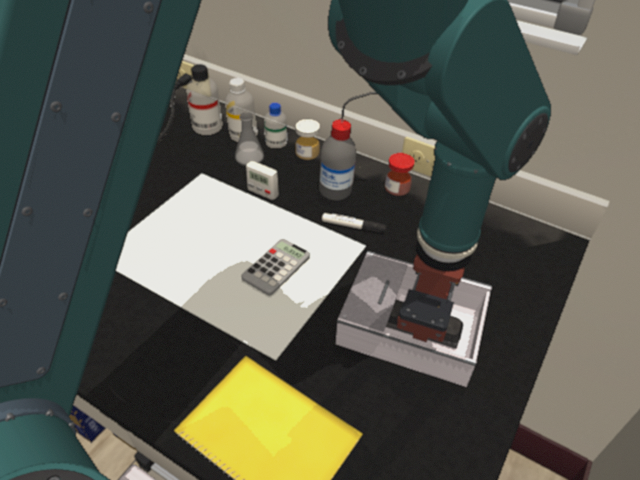

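View pics/wrist7.png

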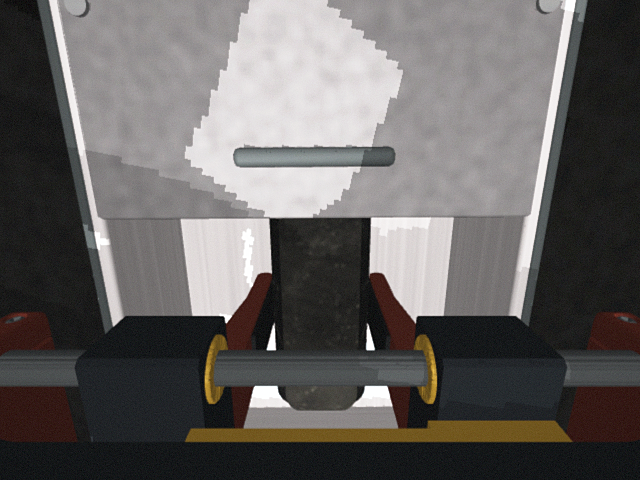

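It is level and still free of contact. I'll lower it 3 mm, then release.

>>> drive_tool(commands=[{"rx": 0,"ry": 0,"rz": 0,"tx": 1,"ty": 0,"tz": 0,"fingers": 40},{"rx": 0,"ry": 0,"rz": 0,"tx": 2,"ty": 0,"tz": 0,"fingers": 40},{"rx": 0,"ry": 0,"rz": 0,"tx": 3,"ty": 0,"tz": 0,"fingers": 40},{"rx": 0,"ry": 0,"rz": 0,"tx": 3,"ty": 0,"tz": 0,"fingers": 40},{"rx": 0,"ry": 0,"rz": 0,"tx": 3,"ty": 0,"tz": 0,"fingers": 50},{"rx": 0,"ry": 0,"rz": 0,"tx": 3,"ty": 0,"tz": 0,"fingers": 60},{"rx": 0,"ry": 0,"rz": 0,"tx": 3,"ty": 0,"tz": 0,"fingers": 64},{"rx": 0,"ry": 0,"rz": 0,"tx": 3,"ty": 0,"tz": 0,"fingers": 64},{"rx": 0,"ry": 0,"rz": 0,"tx": 3,"ty": 0,"tz": 0,"fingers": 64}], grip_force=30)

```text
time: 8.25
ee_pos: [0.5515, -0.0767, 0.1933]
tool_rot: [0.04, 1.569, 0.227]
contact_force: [-0.0, 0.7, 0.0]
opening: 0.729
```

```bash
python3 - <<'E'
from h import *
p,R,s=cur();print(p.round(4),s["time"],s["contact_force"].round(2),s["opening"])
for n in ("wrist",):
    im=bot.capture(n);cv2.imwrite(f"pics/{n}8.png",im[:,:,::-1])
E
```

```text
[ 0.5515 -0.0767  0.1933] 8.25 [-0.02  0.72  0.05] 0.7287253768296605
```

View pics/wrist8.png

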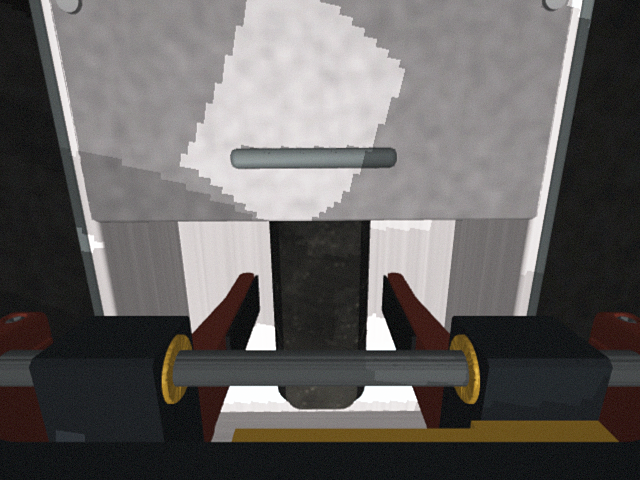

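It has been released and the fingers are clear on both sides. I'll retreat straight up.

>>> drive_tool(commands=[{"rx": 0,"ry": 0,"rz": 0,"tx": -10,"ty": 0,"tz": 0,"fingers": 64},{"rx": 0,"ry": 0,"rz": 0,"tx": -30,"ty": 0,"tz": 0,"fingers": 64},{"rx": 0,"ry": 0,"rz": 0,"tx": -60,"ty": 0,"tz": 0,"fingers": 64},{"rx": 0,"ry": 0,"rz": 0,"tx": -100,"ty": 0,"tz": 0,"fingers": 64},{"rx": 0,"ry": 0,"rz": 0,"tx": -140,"ty": 0,"tz": 0,"fingers": 64},{"rx": 0,"ry": 0,"rz": 0,"tx": -160,"ty": -30,"tz": 0,"fingers": 64},{"rx": 0,"ry": 0,"rz": 0,"tx": -170,"ty": -60,"tz": 0,"fingers": 64},{"rx": 0,"ry": 0,"rz": 0,"tx": -170,"ty": -90,"tz": 0,"fingers": 64},{"rx": 0,"ry": 0,"rz": 0,"tx": -170,"ty": -100,"tz": 0,"fingers": 64},{"rx": 0,"ry": 0,"rz": 0,"tx": -170,"ty": -100,"tz": 0,"fingers": 64}])

```text
time: 9.3
ee_pos: [0.5697, -0.176, 0.3636]
tool_rot: [0.013, 1.569, 0.198]
contact_force: [0.0, 0.7, -0.3]
opening: 0.726
```

```bash
python3 - <<'E'
from h import *
p,R,s=cur();print(p.round(4),s["time"],s["contact_force"].round(2),s["opening"])
for n in ("wrist","scene","top"):
    im=bot.capture(n);cv2.imwrite(f"pics/{n}9.png",im[:,:,::-1])
E
```

```text
[ 0.5697 -0.176   0.3636] 9.3 [ 0.04  0.69 -0.32] 0.7258628844762036
```

View pics/wrist9.png

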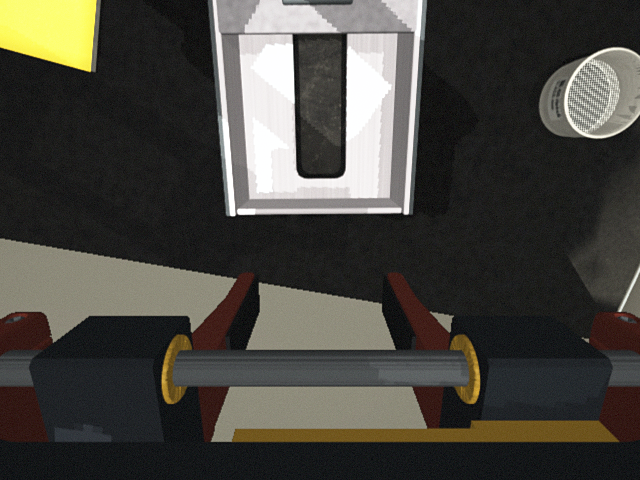

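View pics/scene9.png

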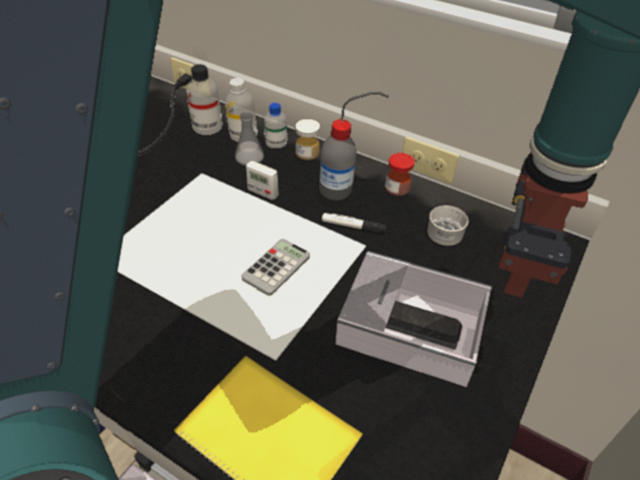

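The eraser lies in the box, with its open end at (321,178) in the wrist view. The other objects appear unmoved. One ray check of height and position:

```bash
python3 - <<'E'
from h import *
c=bot.get_calibration("wrist")
im=cv2.imread("pics/wrist9.png");g=cv2.cvtColor(im,cv2.COLOR_BGR2GRAY)
for v in (50,90,130,160):
    r=np.where(g[v,280:365]<75)[0]+280; a,b=[ray(c,(u,v),.030)-bc for u in (r[0]-.5,r[-1]+.5)]
    print(v,r[0],r[-1],"width",((b-a)@bx*1000).round(1),"x",((a+b)@bx*500).round(1))
for z in (.006,.025,.035): print("end y",z,((ray(c,(321,178),z)-bc)@by*1000).round(1))
a=cv2.imread("pics/scene0.png");b=cv2.imread("pics/scene9.png")
for n,(x0,y0,x1,y1) in dict(calc=(240,230,312,296),marker=(318,208,388,236),timer=(244,158,282,202)).items():
    s=cv2.phaseCorrelate(cv2.cvtColor(a[y0:y1,x0:x1],6).astype(np.float32),cv2.cvtColor(b[y0:y1,x0:x1],6).astype(np.float32));print(n,s)
E
```

```text
50 294 345 width 43.1 x 2.1
90 295 345 width 43.5 x 2.5
130 296 345 width 43.9 x 2.9
160 297 344 width 43.2 x 2.9
end y 0.006 -73.3
end y 0.025 -71.4
end y 0.035 -70.5
calc ((0.03381557051294237, -0.03787192698520414), 0.9379066966566039)
marker ((-0.006681437441599769, -0.020694327298663495), 1.0003850482128285)
timer ((0.004101978733427103, 0.5107702647774559), 0.9866341257095337)
```

```bash
python3 -c "
from bench import bot
print(bot.close_job(), bot.state()['time'])"
```

```text
the job is handed in; nothing more can be done
the job is handed in; nothing more can be done
```

The eraser is in the box, lying flat and felt side down on the floor, and I've handed the job in at about 9.5 s of the 45 s. I gripped it across its width, carried it over the box tilted 20° and slid its end under the cover. Then I levelled it, lowered it 3 mm, released it and lifted the gripper clear.

**Last checks**
- **Position:** the eraser's centre is about +2.5 mm across the box and about +2 mm along it, from its visible end.
- **Level:** its measured width is the same along its visible length (43–44 mm), so it lies level. That is 2–3 mm under the true 46 mm, as in the first top view, where its dark edge also measured short.
- **Forces:** I saw no contact force in the box beyond about 1 N. A 6.8 N upward reading appeared when the gripper closed on the eraser. It was gone after the lift, and I did not find out why.
- **Other objects:** image comparison shows the calculator and marker moved by less than 0.1 px. The timer shows 0.5 px vertically, which is probably noise.

One move call was refused at the start because fields were missing or badly formed. The arm did not move and I resent it.

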